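# Take the top relay board off the pile

## Task

Three green relay boards lie in a pile, one across the other two. Lift the top board off without dragging or shifting the two beneath it, and set it down gently, relays upward, about in the middle of the brown foam test board.

Things in the scene. Friction and masses are not known exactly. Their poses are not given: they have to be found in the camera images.
- top_relays (a point): Top board of the pile: green circuit board 70 x 50 mm, its underside 20 mm above the bench. Its row of 3 blue relays, 53 mm long (8 mm of bare board beyond each end), 20 mm wide, rises 15 mm above the board; grip it by its two ends, fingertips just above the board. Point: centre of the middle relay, 12 mm above the underside, 7.5 mm above the board's upper face. x along the row, z up. About 46 g.
- under_a_mid (a point): One of the two boards beneath, lying loose on the bench, of the same kind and size as the top one and partly hidden by it: its middle relay's centre is this point (12 mm above the board's underside), x along the relay row, z up.
- under_b_mid (a point): The other of the two boards beneath, loose on the bench beside the first, of the same kind: its middle relay's centre is this point (12 mm above the board's underside), x along the relay row, z up.
- foam_mid (a point): The brown pierced foam test board, a slab of 220 x 260 mm and 28 mm thick that lies fast on the bench. This point is the middle of its flat upper face, 28 mm above the bench; x along its 220 mm side, y along its 260 mm side, z up. Between it and the pile, farther back, stands a white console 0.23 m high: carry the board over it, or past its front.

How it is judged:
On the way, in this order (a step that is already met when the one before it is completed fails the run):
1. the top board is lifted clear of the pile (height (world z) of top_relays above 0.075 m), for 0.05 s.
2. still held, the board is lowered to within 20 mm of the foam board's surface, near its middle (horizontal distance between top_relays and foam_mid below 0.06 m and z of top_relays in the frame of foam_mid below 0.032 m and contact force between the fingers and top_board above 0.3 N), for 0.05 s.
At the end, for the whole second after the job is handed in: The former top board rests flat on the foam board, relays upward (within 7 degrees of level), its middle relay within 60 mm of the foam board's middle, released and at rest; the two boards of the pile lie within 15 mm of where they were (horizontal distance between top_relays and foam_mid below 0.06 m and z of top_relays in the frame of foam_mid between 0.005 and 0.02 m and angle between top_relays's own z axis and vertical below 0.12 rad and linear speed of top_board below 0.02 m/s and distance of each of under_a_mid, under_b_mid from where it was at the start of the episode below 0.015 m); the robot touches nothing.
It fails at once if a board beneath is shifted by more than 15 mm (distance of any of under_a_mid, under_b_mid from where it was at the start of the episode above 0.015 m).
It also fails if it takes over 40 s, if anything falls off the work surface, if the arm or the gripper's body presses on something with over 40 N, if the wrist force passes 120 N, or if a joint passes its speed limit or range.

## Robot

A 6-joint arm with a two-finger parallel gripper is mounted at the origin on a cart in front of the work surface, level with it; the furniture and walls round the work are solid. World frame = base frame: x ahead of the robot, y to its left, z up, the work surface at z = 0. Lengths are in m, angles in rad, forces in N, time in s.
With the tool pointing down it reaches from about 0.375 to 0.9 m from the base axis. Payload 3.1 kg.
Tool frame: the origin (TCP) lies at the very end of the fingers, on their centre line; the grasp point (between the pads) lies 19 mm behind it; z points along the fingers, y is the line along which they close (so a half turn about z gives the same grasp; the last joint's range is limited). The gripper opens to 85 mm and grips with 20 to 120 N. Pads are 22 mm wide; open, the fingers measure 114 mm over their backs; the gripper's body (76 mm by 85 mm) begins 54 mm behind the grasp point. The pads swing forward as they close: fully open they stand 13 mm farther back than shut.
Start: joints at [0.993, 0.527, 1.433, -0, 1.181, -0.178], TCP at [0.243, 0.576, 0.231] pointing down, gripper open.
Joint ranges: [-3.08, 3.08], [-0.75, 2.2], [0.22, 2.44], [-1.43, 4.57], [0, 2.65], [-2.85, 2.85]. Speed limits (rad/s): [2.79, 2.79, 3.14, 3.14, 3.14, 3.14].

## Interface

Orientations are given as a unit quaternion [w, x, y, z].
In Python, from plant import bot, snapshot, calibration, job_done gives the robot as it stands. The module is installed in compiled form; this text tells all that it offers.
- The arm moves only by the shell command python3 -m crank 'ROWS' [OPENING] [FORCE]. ROWS is JSON, a list of rows, each an object of numbers: "x", "y", "z": the shift along the tool's x, y, z in cm; "yaw": the turn about the tool's z in degrees. A call has 1 to 12 rows; each row is the pose to reach, as a shift and turn from the pose commanded when the call began, along the tool's axes at that moment; what a row does not reach only later rows make up. A row lasts 1/10 s, in which the tool goes at most 50 mm and 8.59 degrees, less where a joint would pass 70% of its speed; a pose out of reach is approached as far as the arm can. A call with a gripper value outside its range is refused whole. OPENING is the opening, from 0 (shut) to 1 (fully open), set as the call begins (- or left out, the last holds). The fingers move at their own pace and stop on an object; FORCE is the grip in N (left out, the last holds). Time passes only in rows, so rows that repeat a pose let the fingers close. It gives the time, the measured TCP pose, the force, the opening and the grip force at its end, in the units of the state.
- bot.observe(): the state, without advancing time (a new reading comes with each control period).
- snapshot(name): name is "scene" or "top" or "wrist"; returns the picture (480x640x3 uint8, red, green, blue); there is no depth.
- calibration(name): a dict with "intrinsics" (3x3 intrinsics, pixels), "world_from_camera" (4x4, takes a point from camera to world coordinates); the wrist camera has in their place "tool_from_camera" (4x4, takes a point from camera to tool coordinates, whose origin is the TCP and whose axes are the flange's). Camera axes: x right, y up, looking along -z (the intrinsics and any distortion apply to the point x, -y, -z); pixel columns grow to the right and rows downward; lengths in m; the calibration is good to about 2 mm. The wrist camera is an equidistant fisheye: a pixel r from the principal point sees the ray r / f radians off the axis. A picture is of the moment at which its call begins: read the wrist's pose just before it. calibration takes no time and is no camera call.
- job_done(): hands the job in; it is judged then, once.
The state is a dict: "clock": time; "joint_positions": joint angles; "qvel": joint speeds; "joint_torque": joint torques, N m; "tcp_pos": TCP position; "ee_rot": TCP orientation; "force": force on the tool from outside, world axes, zero at the start; "torque": the same for the moment, N m; "gripper_width": finger opening in m; "grasp_force": force on a finger pad.
Only numpy, scipy, OpenCV 4.12 (cv2) and the standard library are available. Lean on these libraries where they do the work, as an engineer would, in place of code of your own. Each camera call takes 0.05 s, during which the arm holds its last target. There are 200 camera calls.

## Working session

There is one attempt and no reset: what is moved stays moved. The work goes in short steps, Python scripts to look and compute and a shell command to move; the robot and the scene stay as the last step left them, time stands still between calls to the robot, and variables do not carry over. Pictures are saved under pics/ and viewed, at most 10 in all, crops included, and the job is handed in when it is done.

```bash
mkdir -p pics; python3 - <<'E'
from plant import bot,snapshot,calibration
import cv2,numpy as np
np.set_printoptions(precision=4,suppress=True)
s=bot.observe();print(s)
for n in("scene","top","wrist"):
    cv2.imwrite(f"pics/{n}0.png",snapshot(n)[:,:,::-1]);print(calibration(n))
E
```

```text
{'clock': 0.0, 'joint_positions': array([ 0.9925,  0.5285,  1.4339, -0.    ,  1.1814, -0.1785]), 'qvel': array([-0.0015, -0.0008,  0.0005,  0.0012, -0.0007,  0.0007]), 'joint_torque': array([  0.0015, -44.2353, -17.8031,  -0.0001,   0.0084,  -0.    ]), 'tcp_pos': array([0.2429, 0.5751, 0.2303]), 'ee_rot': array([-0.0004,  0.1986,  0.9801, -0.001 ]), 'force': array([ 0.0582, -0.3889,  0.5077]), 'torque': array([-0.0007, -0.0321, -0.0106]), 'grasp_force': 0.0, 'gripper_width': 0.08540871354336746}
{'intrinsics': array([[464.6656,   0.    , 322.3603],
       [  0.    , 464.6656, 229.3898],
       [  0.    ,   0.    ,   1.    ]]), 'world_from_camera': array([[ 0.8345,  0.428 , -0.3469,  0.1123],
       [-0.551 ,  0.6502, -0.5232, -0.6386],
       [ 0.0016,  0.6278,  0.7784,  0.9026],
       [ 0.    ,  0.    ,  0.    ,  1.    ]])}
{'intrinsics': array([[565.545 ,   0.    , 322.9143],
       [  0.    , 565.545 , 238.3492],
       [  0.    ,   0.    ,   1.    ]]), 'world_from_camera': array([[ 0.0731,  0.9745, -0.212 ,  0.2093],
       [-0.9973,  0.072 , -0.0128, -0.0641],
       [ 0.0028,  0.2124,  0.9772,  1.4768],
       [ 0.    ,  0.    ,  0.    ,  1.    ]])}
{'intrinsics': array([[371.6483,   0.    , 319.1309],
       [  0.    , 371.6483, 237.9074],
       [  0.    ,   0.    ,   1.    ]]), 'tool_from_camera': array([[ 0.0005,  0.9622,  0.2723,  0.0709],
       [ 1.    , -0.0004, -0.0003,  0.0001],
       [-0.0002,  0.2723, -0.9622, -0.1426],
       [ 0.    ,  0.    ,  0.    ,  1.    ]])}
```

View pics/top0.png

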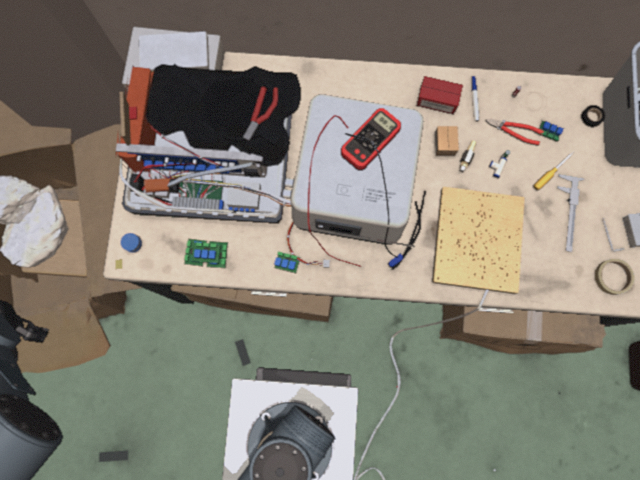

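View pics/scene0.png

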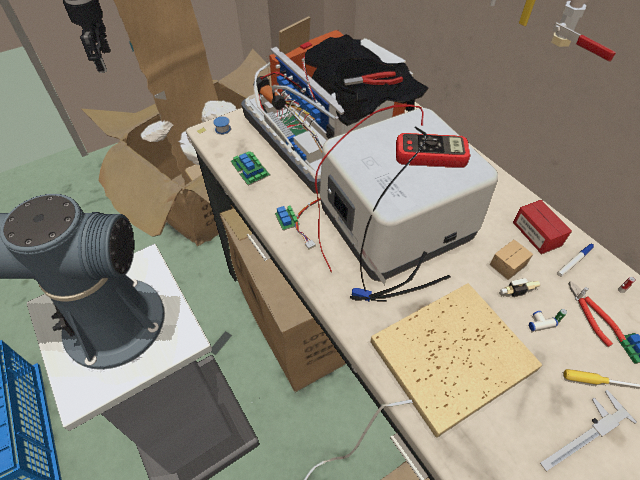

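The pile is at about (206,252) in the top view and (250,167) in the scene view. The foam board has corners near (443,188), (523,195), (519,292) and (434,283) in the top view.

```bash
cat > h.py <<'E'
from plant import bot,snapshot,calibration
import cv2,numpy as np
from scipy.spatial.transform import Rotation as R
np.set_printoptions(precision=4,suppress=True)
def ray(name,px,state=None):
    c=calibration(name);K=c["intrinsics"]
    u=np.array([(px[0]-K[0,2])/K[0,0],(px[1]-K[1,2])/K[1,1]])
    if name=="wrist":
        t=np.hypot(*u);d=np.array([*(u/t*np.sin(t)),np.cos(t)])
        q=state["ee_rot"];T=np.eye(4);T[:3,:3]=R.from_quat([*q[1:],q[0]]).as_matrix();T[:3,3]=state["tcp_pos"];T=T@c["tool_from_camera"]
    else: d=np.array([*u,1.]);T=c["world_from_camera"]
    return T[:3,3],T[:3,:3]@(d*[1,-1,-1])
def at(name,px,z,state=None):
    o,d=ray(name,px,state);return o+d*(z-o[2])/d[2]
E
python3 - <<'E'
from h import *
c=np.array([at("top",p,.028) for p in((443,188),(523,195),(519,292),(434,283))]);print(c,c.mean(0),np.linalg.norm(np.roll(c,-1,0)-c,axis=1))
print(at("top",(206,253),.032),at("scene",(250,165),.032))
print("console front",[at("top",p,.23) for p in((293,228),(408,240),(310,95))])
a=cv2.imread("pics/top0.png")[230:275,175:240];b=cv2.imread("pics/scene0.png")[140:195,220:280]
f=lambda i:cv2.resize(i,(395,400),interpolation=cv2.INTER_CUBIC)
cv2.imwrite("pics/crop0.png",np.hstack([f(a),f(b)]))
E
```

```text
[[ 0.6848 -0.3553  0.028 ]
 [ 0.6811 -0.5689  0.028 ]
 [ 0.42   -0.5582  0.028 ]
 [ 0.4272 -0.3394  0.028 ]] [ 0.5533 -0.4555  0.028 ] [0.2136 0.2613 0.2189 0.258 ]
[0.4615 0.255  0.032 ] [0.4601 0.2414 0.032 ]
console front [array([0.4987, 0.0216, 0.23  ]), array([ 0.4902, -0.2394,  0.23  ]), array([0.8268, 0.0086, 0.23  ])]
```

View pics/crop0.png

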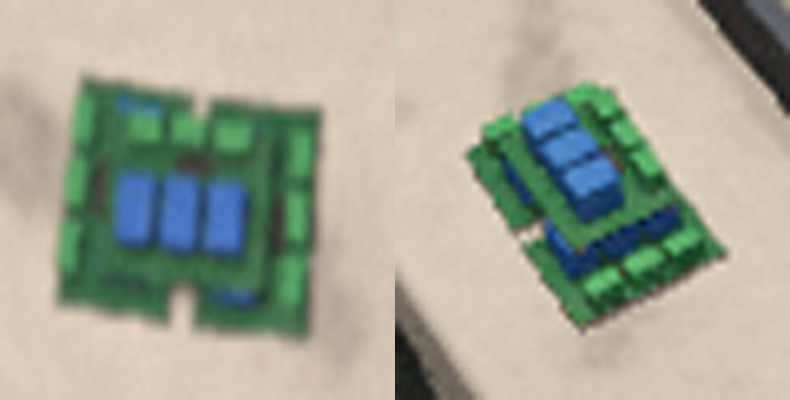

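View pics/wrist0.png

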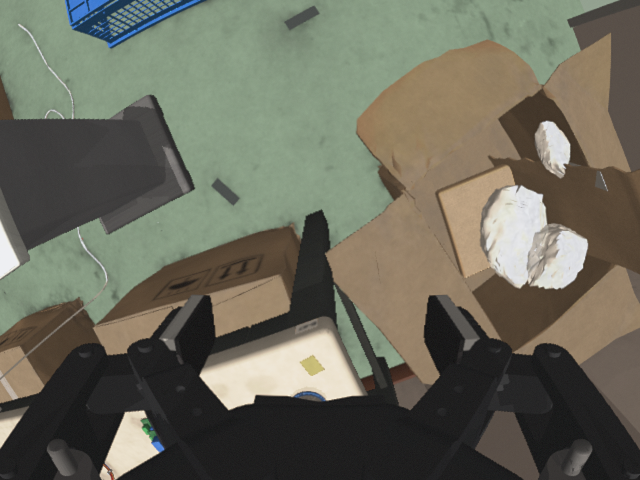

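```bash
cat >> h.py <<'E'
def rel(target,rowdir=None):
    s=bot.observe();q=s["ee_rot"];M=R.from_quat([*q[1:],q[0]]).as_matrix()
    print("tcp",s["tcp_pos"],"t",s["clock"],"shift cm",100*M.T@(np.array(target)-s["tcp_pos"]))
    if rowdir is not None:
        v=M.T@np.array([*rowdir,0]);a=np.degrees(np.arctan2(v[1],v[0]))-90;print("yaw",(a+90)%180-90)
E
python3 - <<'E'
from h import *
t=lambda x,y:(175+x*65/395,230+y*45/400)
e=[at("top",t(*p),.0395) for p in((117,210),(247,218))];c=at("top",t(182,213),.0395)
s=at("scene",(220+183*60/395,140+150*55/400),.0395)
print(e,np.linalg.norm(e[0]-e[1]),c,s);rel([c[0],c[1],.16],(e[0]-e[1])[:2])
E
```

```text
[array([0.4564, 0.2834, 0.0395]), array([0.4581, 0.228 , 0.0395])] 0.05539108458203071 [0.4575 0.2557 0.0395] [0.4601 0.2523 0.0395]
tcp [0.243  0.5753 0.2306] t 0.15 shift cm [-32.2034 -21.0689   7.0805]
yaw -24.68582660296518
```

```bash
python3 -m crank '[{"x":-2,"y":-1.3,"yaw":-2},{"x":-6,"y":-4,"yaw":-5},{"x":-10,"y":-6.6,"yaw":-9},{"x":-14,"y":-9.2,"yaw":-13},{"x":-18,"y":-11.8,"yaw":-17},{"x":-22,"y":-14.4,"yaw":-21,"z":1},{"x":-26,"y":-17,"yaw":-24.5,"z":3},{"x":-29.5,"y":-19.3,"yaw":-24.5,"z":5},{"x":-31.5,"y":-20.6,"yaw":-24.5,"z":6.5},{"x":-32.2,"y":-21.1,"yaw":-24.5,"z":7},{"x":-32.2,"y":-21.1,"yaw":-24.5,"z":7},{"x":-32.2,"y":-21.1,"yaw":-24.5,"z":7}]' 1
python3 - <<'E'
from h import *
s=bot.observe();print(s["tcp_pos"],s["ee_rot"],s["clock"])
np.save("s1.npy",s,allow_pickle=True);cv2.imwrite("pics/wrist1.png",snapshot("wrist")[:,:,::-1])
E
```

```text
[0.243  0.5753 0.2306] [-0.0003  0.1986  0.9801 -0.0008] 0.15schema error: expected keys x, y, z, yaw
```

View pics/wrist1.png

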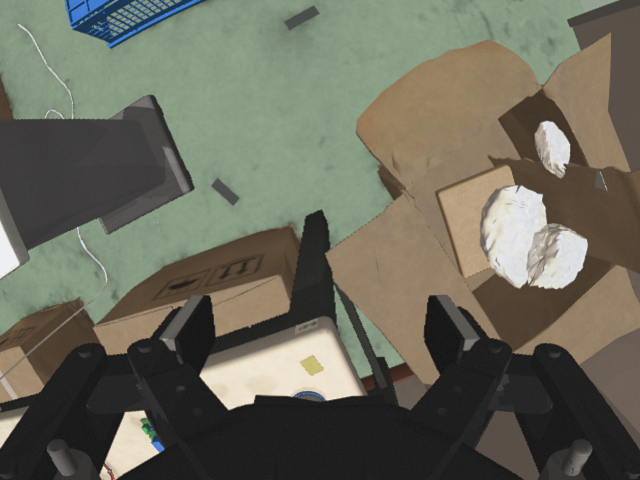

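The call was refused because every row needs all four keys, so the view hasn't changed. I'll retry.

```bash
python3 -m crank '[{"x":-2,"y":-1.3,"z":0,"yaw":-2},{"x":-6,"y":-4,"z":0,"yaw":-5},{"x":-10,"y":-6.6,"z":0,"yaw":-9},{"x":-14,"y":-9.2,"z":0,"yaw":-13},{"x":-18,"y":-11.8,"z":0,"yaw":-17},{"x":-22,"y":-14.4,"z":1,"yaw":-21},{"x":-26,"y":-17,"z":3,"yaw":-24.5},{"x":-29.5,"y":-19.3,"z":5,"yaw":-24.5},{"x":-31.5,"y":-20.6,"z":6.5,"yaw":-24.5},{"x":-32.2,"y":-21.1,"z":7,"yaw":-24.5},{"x":-32.2,"y":-21.1,"z":7,"yaw":-24.5},{"x":-32.2,"y":-21.1,"z":7,"yaw":-24.5}]' 1 &&
python3 - <<'E'
from h import *
s=bot.observe();print(s["tcp_pos"],s["ee_rot"],s["clock"])
np.save("s1.npy",s,allow_pickle=True);cv2.imwrite("pics/wrist2.png",snapshot("wrist")[:,:,::-1])
E
```

```text
clock: 1.4
tcp_pos: [0.4573, 0.2569, 0.1617]
ee_rot: [0.0, -0.014, 1.0, 0.0]
force: [-0.5, 0.7, 0.3]
gripper_width: 0.0853
grasp_force: 0.0
[0.4573 0.2569 0.1617] [ 0.0001 -0.0142  0.9999  0.0003] 1.4
```

View pics/wrist2.png

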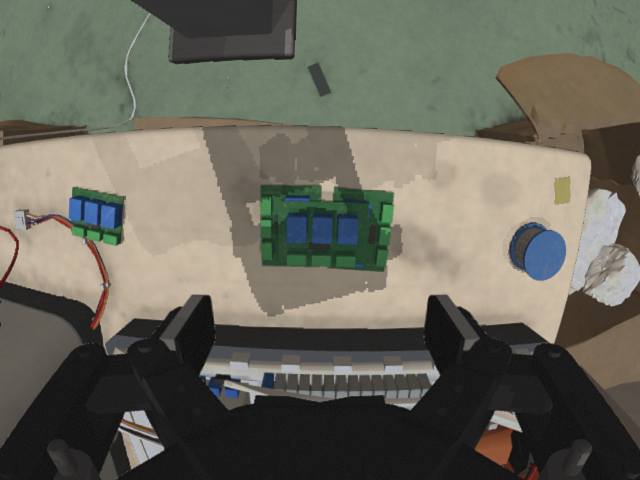

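The pile's three bright relays span about x 287–359, y 215–244 in the image. I'll segment them.

```bash
python3 - <<'E'
from h import *
s=np.load("s1.npy",allow_pickle=True).item()
i=cv2.imread("pics/wrist2.png");h=cv2.cvtColor(i,cv2.COLOR_BGR2HSV)
m=cv2.inRange(h,(100,90,140),(125,255,255));m[:205]=0;m[255:]=0;m[:,:275]=0;m[:,370:]=0
n,l,st,cc=cv2.connectedComponentsWithStats(m);print(st[1:][st[1:,4]>40])
m=np.isin(l,[k for k in range(1,n) if st[k,4]>100]).astype(np.uint8)
box=cv2.boxPoints(cv2.minAreaRect(cv2.findNonZero(m)));P=np.array([at("wrist",p,.0395,s) for p in box]);print(box,P,P.mean(0),np.linalg.norm(np.roll(P,-1,0)-P,axis=1))
e=np.roll(P,-1,0)-P;d=e[np.argmax(np.linalg.norm(e,axis=1))];c=P.mean(0)
rel([c[0],c[1],.027],d[:2])
b=i[170:290,240:420];cv2.imwrite("pics/crop2.png",cv2.resize(b,(800,533),interpolation=cv2.INTER_CUBIC))
E
```

```text
[]Traceback (most recent call last):
  File "<stdin>", line 7, in <module>
cv2.error: OpenCV(4.12.0) /io/opencv/modules/imgproc/src/convhull.cpp:143: error: (-215:Assertion failed) total >= 0 && (depth == CV_32F || depth == CV_32S) in function 'convexHull'
```

```bash
python3 - <<'E'
from h import *
s=np.load("s1.npy",allow_pickle=True).item()
i=cv2.imread("pics/wrist2.png");h=cv2.cvtColor(i,cv2.COLOR_BGR2HSV)
print(h[230,[295,322,347]],h[202,300],h[222:250:3,322])
m=cv2.inRange(h,(105,90,80),(125,255,255));m[:205]=0;m[255:]=0;m[:,:275]=0;m[:,370:]=0
n,l,st,cc=cv2.connectedComponentsWithStats(m);print(st[1:][st[1:,4]>40])
m=np.isin(l,[k for k in range(1,n) if st[k,4]>100]).astype(np.uint8)
box=cv2.boxPoints(cv2.minAreaRect(cv2.findNonZero(m)));P=np.array([at("wrist",p,.0395,s) for p in box]);print(box,P,P.mean(0),np.linalg.norm(np.roll(P,-1,0)-P,axis=1))
e=np.roll(P,-1,0)-P;d=e[np.argmax(np.linalg.norm(e,axis=1))];c=P.mean(0)
rel([c[0],c[1],.027],d[:2])
b=i[170:290,240:420];cv2.imwrite("pics/crop2.png",cv2.resize(b,(800,533),interpolation=cv2.INTER_CUBIC))
E
```

```text
[[109 144 108]
 [108 153 108]
 [108 153 105]] [ 66 114  96] [[108 154 109]
 [108 155 107]
 [109 154 109]
 [108 151 108]
 [109 152 106]
 [108 151 115]
 [109 153 118]
 [109 152 106]
 [ 13  37  48]
 [ 57  52  49]]
[[287 216  20  27 518]
 [312 217  21  27 527]
 [338 218  21  26 506]]
[[286.1631 242.1054]
 [287.04   215.8013]
 [358.0944 218.1698]
 [357.2175 244.4739]] [[0.4655 0.2336 0.0395]
 [0.4455 0.2341 0.0395]
 [0.4457 0.2862 0.0395]
 [0.4659 0.2867 0.0395]] [0.4556 0.2601 0.0395] [0.0201 0.052  0.0201 0.053 ]
tcp [0.4573 0.2572 0.162 ] t 1.45 shift cm [ 0.1662  0.287  13.4998]
yaw 2.032917899928975
```

View pics/crop2.png

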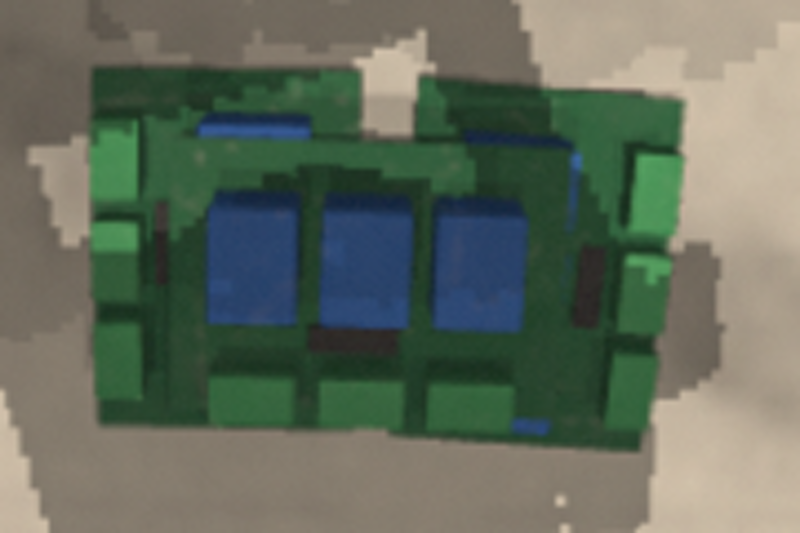

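The relay row measures 53 x 20 mm as specified, and its centre is at (0.4556, 0.260). I'll descend partway and recheck.

```bash
cat > seg.py <<'E'
from h import *
s=bot.observe();i=snapshot("wrist")[:,:,::-1].copy();cv2.imwrite("pics/w3.png",i)
h=cv2.cvtColor(i,cv2.COLOR_BGR2HSV)
m=cv2.inRange(h,(105,90,60),(125,255,255))
n,l,st,cc=cv2.connectedComponentsWithStats(m);print([(*a,) for a in st[1:][st[1:,4]>150].tolist()])
for k in range(1,n):
    if st[k,4]>150:
        b=cv2.boxPoints(cv2.minAreaRect(cv2.findNonZero((l==k).astype(np.uint8))))
        P=np.array([at("wrist",p,.0395,s)for p in b]);print(cc[k],P.mean(0),np.linalg.norm(np.roll(P,-1,0)-P,axis=1)[:2])
E
python3 -m crank '[{"x":0.1,"y":0.2,"z":1,"yaw":1},{"x":0.15,"y":0.3,"z":3,"yaw":2},{"x":0.15,"y":0.3,"z":5,"yaw":2},{"x":0.15,"y":0.3,"z":6.5,"yaw":2},{"x":0.15,"y":0.3,"z":7,"yaw":2},{"x":0.15,"y":0.3,"z":7,"yaw":2},{"x":0.15,"y":0.3,"z":7,"yaw":2}]' 1 && python3 seg.py
```

```text
clock: 2.15
tcp_pos: [0.4563, 0.2596, 0.0918]
ee_rot: [0.001, 0.003, 1.0, 0.0]
force: [0.2, -0.1, 0.3]
gripper_width: 0.0854
grasp_force: 0.0
[(268, 216, 34, 8, 236), (3, 223, 74, 40, 1704), (549, 237, 65, 70, 2465), (271, 241, 28, 40, 1046), (305, 241, 27, 40, 1053), (338, 241, 28, 39, 1026), (123, 436, 19, 24, 284), (140, 439, 21, 22, 268)]
[285.3729 219.8347] [0.4304 0.242  0.0395] [0.0179 0.0039]
[ 46.7142 241.9026] [0.4423 0.0688 0.0395] [0.0289 0.0702]
[585.7886 273.5367] [0.4667 0.4414 0.0395] [0.0404 0.0664]
[284.4799 260.4885] [0.454  0.2412 0.0395] [0.0149 0.023 ]
[318.0389 260.6325] [0.4541 0.2599 0.0395] [0.0142 0.023 ]
[351.5595 260.0673] [0.4539 0.2786 0.0395] [0.0149 0.0225]
[131.7465 447.2923] [0.625  0.0998 0.0395] [0.0354 0.0147]
[149.9142 449.1194] [0.6238 0.1182 0.0395] [0.0379 0.0113]
```

Centre confirmed at y 0.260 and x about 0.4555, with the row aligned to the tool. I'll descend with the gripper partly closed.

```bash
python3 -m crank '[{"x":0.1,"y":0,"z":1,"yaw":0},{"x":0.1,"y":0,"z":2.5,"yaw":0},{"x":0.1,"y":0,"z":4,"yaw":0},{"x":0.1,"y":0,"z":5,"yaw":0},{"x":0.1,"y":0,"z":5.8,"yaw":0},{"x":0.1,"y":0,"z":6.2,"yaw":0},{"x":0.1,"y":0,"z":6.4,"yaw":0},{"x":0.1,"y":0,"z":6.5,"yaw":0},{"x":0.1,"y":0,"z":6.5,"yaw":0}]' 0.8 20; python3 - <<'E'
from h import *
cv2.imwrite("pics/w4.png",snapshot("wrist")[150:480,:,::-1])
E
```

```text
clock: 3.1
tcp_pos: [0.4554, 0.259, 0.0266]
ee_rot: [0.0, 0.004, 1.0, 0.0]
force: [-0.1, 0.2, 0.4]
gripper_width: 0.0683
grasp_force: 0.0
```

View pics/w4.png

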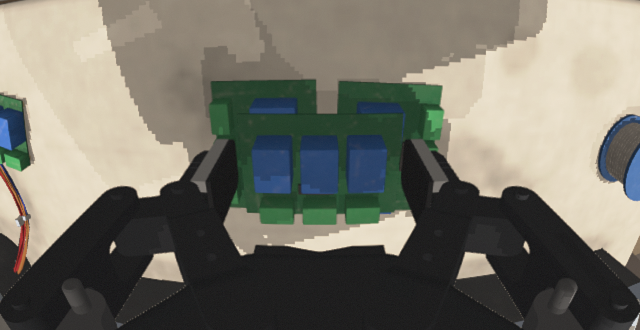

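The relay row is centred between the pads, with gaps of about 18 px on the left and 17 px on the right. Closing.

```bash
python3 -m crank '[{"x":0,"y":0,"z":0,"yaw":0},{"x":0,"y":0,"z":0,"yaw":0},{"x":0,"y":0,"z":0,"yaw":0},{"x":0,"y":0,"z":0,"yaw":0},{"x":0,"y":0,"z":0,"yaw":0},{"x":0,"y":0,"z":0,"yaw":0}]' 0.45 25
```

```text
clock: 3.75
tcp_pos: [0.4554, 0.2591, 0.0268]
ee_rot: [0.0, 0.004, 1.0, 0.0]
force: [-0.3, 0.0, 6.8]
gripper_width: 0.0525
grasp_force: 26.5
```

```bash
python3 -m crank '[{"x":0,"y":0,"z":-0.3,"yaw":0},{"x":0,"y":0,"z":-1,"yaw":0},{"x":0,"y":0,"z":-2,"yaw":0},{"x":0,"y":0,"z":-4,"yaw":0},{"x":0,"y":0,"z":-7,"yaw":0},{"x":0,"y":0,"z":-11,"yaw":0},{"x":0,"y":0,"z":-15,"yaw":0},{"x":0,"y":0,"z":-19,"yaw":0},{"x":0,"y":0,"z":-22.5,"yaw":0},{"x":0,"y":0,"z":-25,"yaw":0},{"x":0,"y":0,"z":-26,"yaw":0},{"x":0,"y":0,"z":-26,"yaw":0}]'
python3 - <<'E'
from h import *
cv2.imwrite("pics/w5.png",snapshot("wrist")[:,:,::-1])
rel([.42,-.10,.287]);rel([.553,-.4555,.287])
E
```

```text
clock: 4.95
tcp_pos: [0.4555, 0.2592, 0.2879]
ee_rot: [0.002, 0.004, 1.0, 0.001]
force: [0.2, -0.3, -1.0]
gripper_width: 0.052
grasp_force: 26.4
tcp [0.4547 0.2588 0.2862] t 5.0 shift cm [  3.2149 -35.9074  -0.0758]
tcp [0.4547 0.2588 0.2862] t 5.0 shift cm [-10.3367 -71.3622  -0.0756]
```

View pics/w5.png

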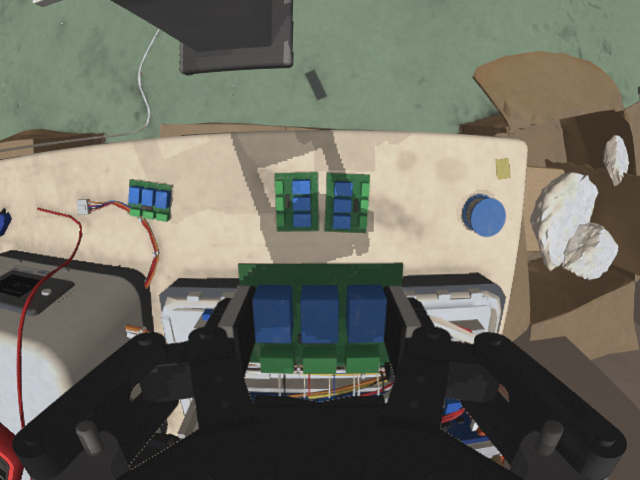

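The board is held level, and the two lower boards are undisturbed at about (297,203) and (347,203). Carrying it over.

```bash
python3 -m crank '[{"x":0.2,"y":-1,"z":0,"yaw":0},{"x":0.8,"y":-3,"z":0,"yaw":0},{"x":1.5,"y":-6,"z":0,"yaw":0},{"x":2.2,"y":-9.5,"z":0,"yaw":0},{"x":2.7,"y":-13,"z":0,"yaw":0},{"x":3,"y":-17,"z":0,"yaw":0},{"x":3,"y":-21,"z":0,"yaw":0},{"x":3,"y":-25,"z":0,"yaw":0},{"x":3,"y":-29,"z":0,"yaw":0},{"x":3,"y":-33,"z":0,"yaw":0},{"x":2.5,"y":-37,"z":0,"yaw":0},{"x":1.5,"y":-41,"z":0,"yaw":0}]' &&
python3 -m crank '[{"x":-1,"y":-4,"z":0,"yaw":0},{"x":-2.2,"y":-8,"z":0,"yaw":0},{"x":-3.5,"y":-12,"z":0,"yaw":0},{"x":-5,"y":-16,"z":0,"yaw":0},{"x":-6.5,"y":-20,"z":0,"yaw":0},{"x":-8.5,"y":-24,"z":0,"yaw":0},{"x":-10.5,"y":-27.5,"z":0,"yaw":0},{"x":-11.5,"y":-29.5,"z":0,"yaw":0},{"x":-11.8,"y":-30.4,"z":0,"yaw":0},{"x":-11.8,"y":-30.4,"z":0,"yaw":0}]'
python3 -c "
from h import *
rel([.553,-.4555,.045]);print(bot.observe()['joint_positions'])"
```

```text
clock: 6.2
tcp_pos: [0.435, -0.1521, 0.2845]
ee_rot: [-0.002, 0.004, 1.0, 0.001]
force: [1.0, 0.7, 0.4]
gripper_width: 0.0522
grasp_force: 26.4
clock: 7.2
tcp_pos: [0.5518, -0.4562, 0.2837]
ee_rot: [-0.002, 0.004, 1.0, 0.002]
force: [-1.2, 1.2, -1.5]
gripper_width: 0.0522
grasp_force: 26.4
tcp [ 0.5518 -0.4562  0.2837] t 7.2 shift cm [-0.1902  0.0043 23.8654]
[-0.8464  0.6157  1.1119 -0.0003  1.4183 -2.4087]
```

```bash
python3 -m crank '[{"x":0,"y":0,"z":1,"yaw":0},{"x":0,"y":0,"z":4,"yaw":0},{"x":0,"y":0,"z":8,"yaw":0},{"x":0,"y":0,"z":12,"yaw":0},{"x":0,"y":0,"z":16,"yaw":0},{"x":0,"y":0,"z":19,"yaw":0},{"x":0,"y":0,"z":21.5,"yaw":0},{"x":0,"y":0,"z":23,"yaw":0},{"x":0,"y":0,"z":23.8,"yaw":0},{"x":0,"y":0,"z":24,"yaw":0},{"x":0,"y":0,"z":24,"yaw":0},{"x":0,"y":0,"z":24,"yaw":0}]'
```

```text
clock: 8.4
tcp_pos: [0.5538, -0.4565, 0.048]
ee_rot: [0.001, 0.003, 1.0, -0.001]
force: [-0.7, 0.0, -0.4]
gripper_width: 0.0522
grasp_force: 26.4
```

```bash
python3 -m crank '[{"x":0,"y":0,"z":0.3,"yaw":0},{"x":0,"y":0,"z":0.6,"yaw":0},{"x":0,"y":0,"z":0.8,"yaw":0},{"x":0,"y":0,"z":1,"yaw":0},{"x":0,"y":0,"z":1.1,"yaw":0},{"x":0,"y":0,"z":1.15,"yaw":0},{"x":0,"y":0,"z":1.15,"yaw":0},{"x":0,"y":0,"z":1.15,"yaw":0}]'
```

```text
clock: 9.2
tcp_pos: [0.5531, -0.4558, 0.0349]
ee_rot: [0.0, 0.004, 1.0, -0.0]
force: [0.1, 0.7, 1.5]
gripper_width: 0.0521
grasp_force: 26.5
```

```bash
python3 -m crank '[{"x":0,"y":0,"z":0.03,"yaw":0},{"x":0,"y":0,"z":0.06,"yaw":0},{"x":0,"y":0,"z":0.06,"yaw":0},{"x":0,"y":0,"z":0.06,"yaw":0}]'
```

```text
clock: 9.6
tcp_pos: [0.5531, -0.4557, 0.0349]
ee_rot: [0.0, 0.004, 1.0, -0.0]
force: [-1.2, 1.0, 5.8]
gripper_width: 0.0526
grasp_force: 27.0
```

The upward force has risen to 5.8 N without any further descent, so the board is on the foam. I'll release it and retreat.

```bash
python3 -m crank '[{"x":0,"y":0,"z":0,"yaw":0},{"x":0,"y":0,"z":0,"yaw":0},{"x":0,"y":0,"z":0,"yaw":0},{"x":0,"y":0,"z":0,"yaw":0},{"x":0,"y":0,"z":0,"yaw":0}]' 0.8 && python3 -m crank '[{"x":0,"y":0,"z":-0.5,"yaw":0},{"x":0,"y":0,"z":-2,"yaw":0},{"x":0,"y":0,"z":-5,"yaw":0},{"x":0,"y":0,"z":-9,"yaw":0},{"x":0,"y":0,"z":-12,"yaw":0},{"x":0,"y":0,"z":-14,"yaw":0},{"x":0,"y":0,"z":-15,"yaw":0},{"x":0,"y":0,"z":-15,"yaw":0},{"x":0,"y":0,"z":-15,"yaw":0}]'
python3 - <<'E'
from h import *
cv2.imwrite("pics/w6.png",np.vstack([snapshot("wrist")[100:330,:,::-1],snapshot("top")[150:310,:,::-1]]))
E
```

```text
clock: 10.1
tcp_pos: [0.553, -0.4557, 0.034]
ee_rot: [-0.0, 0.004, 1.0, 0.0]
force: [-0.6, -1.1, -0.0]
gripper_width: 0.0682
grasp_force: 0.0
clock: 11.0
tcp_pos: [0.5526, -0.4553, 0.1837]
ee_rot: [-0.0, 0.004, 1.0, 0.0]
force: [-0.6, 0.6, 0.2]
gripper_width: 0.0685
grasp_force: 0.0
```

View pics/w6.png

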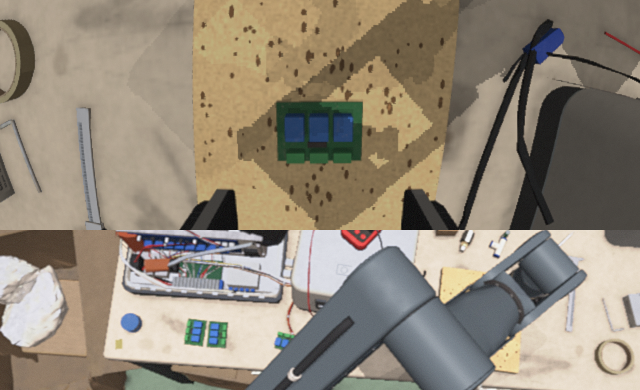

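The board lies flat on the foam with relays up at about (319,130), roughly in the middle. The two lower boards are still in place, and the gripper is clear.

```bash
python3 -c "
from plant import job_done
print(job_done())"
```

```text
the job is handed in; nothing more can be done
None
```

I lifted the top relay board off the pile, set it relays up near the middle of the foam board, released it and handed the job in at about 11 s; in the last picture the two lower boards look unmoved, but no verdict came back.

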